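# Line up a customer's flask in front of the marking laser's scan head

## Task

Get the blue steel flask in the rotary chuck ready for marking. Stand the oil bottle upright on the counter at least 10 cm out of the scan head's beam, slide the carriage until the flask's brass badge is centred in front of the head's lens, and roll the flask until the badge looks straight into the lens. Do not disturb the masking tape, the spring box, the grease tin or the padlock, and keep the arm off the scan head.

Things in the scene. Friction and masses are not known exactly. Their poses are not given: they have to be found in the camera images.
- slide_base: Fixed base of the rotary axis on the counter, dark steel, 104 mm (its x) by 250 mm (its y) by 23 mm high. Origin: centre of its underside, on the counter. Its y axis is the slide and flask direction; its +x side is where the scan head stands. Its yaw changes from start to start.
- carriage (a joint): Slide of the aluminium carriage along the base's y, in m, -0.055 to 0.055, positive to +y. Moves at a push of about 5 N and stays. From +y to -y it carries: grey headstock block (76 mm wide, 46 thick, top 126 mm above the counter), steel chuck 72 mm across, the flask, the tailstock (50 mm wide, 22 thick, top 103 mm).
- drive_face (a point): Middle of the headstock's flat outer end face (76 mm wide, from 34 to 126 mm above the counter), 155 mm from the badge's middle towards the base's +y. Pushing it towards -y slides the carriage towards -y.
- tail_face (a point): Middle of the tailstock's flat outer end face (50 mm wide, from 34 to 96 mm above the counter, this point at 85 mm on the flask's axis), 121 mm from the badge's middle towards the base's -y. Pushing it towards +y slides the carriage towards +y.
- flask (a joint): Turn of the flask about its own level axis (the base's y), in rad: the angle by which the badge looks up above level on the base's +x side. 0 = level towards the head, 1.57 = straight up, 3.14 = level away from it; full turns add on. Facing the lens is 0.349 (20 degrees up) or that plus or minus 6.283. Friction about 2 N at the skin; it stays where it is left, and it has no end stops.
- flask_mid (a point): Point on the flask's axis at the badge's middle, 85 mm above the counter. Blue steel cylinder 76 mm across, 75 mm long to either side of this point, top at 123 mm: too thick to grasp. A fingertip pressed lightly (5 to 20 N) on its top and drawn along the base's -x rolls it to larger joint values, along +x to smaller ones, 38 mm of surface to a radian.
- badge (a point): Centre of the brass badge on the flask's skin, 39 mm from its axis. The badge is a curved plate 50 mm long along the flask and 84 degrees wide round it.
- scan_head: White scan head of a marking laser on a dark stand, fixed. Origin on the counter under its lens; lens at 150 mm height, 178 mm from the flask's axis along the base's +x, looking along the head's own -x and 20 degrees down. Its axes are parallel to the base's. 120 mm wide over its clamp knobs, reaches 190 mm back from the lens and 250 mm up; black lens barrel 56 mm across.
- focus (a point): The point, 150 mm in front of the lens along the beam, where the badge's centre belongs. It is fixed to the scan head.
- beam_mid (a point): Middle of the beam between lens and focus, 123 mm above the counter.
- oiler: Cream plastic oil bottle with red spout, upright in the gap between flask and head. Body 45 mm across to 83 mm height, neck 22 mm to 98 mm, spout 12 mm to 132 mm; 60 to 130 g. Origin: centre of underside. Can be gripped across the top of its body with fingers to its +y and -y side. Free counter lies left of the slide, about x 0.40 to 0.55, y 0.20 to 0.40, among grease tin and padlock.
- tape: Roll of masking tape lying flat, 104 mm across and 25 mm high, right of the gap. Origin: centre of its underside.
- spring_box: Small yellow and blue cardboard box, 44 x 62 mm and 28 mm high, left of the gap. Origin: centre of its underside.
- grease_tin: Round grey tin, 70 mm across and 24 mm high, on the counter at the left. Origin: centre of its underside.
- padlock: Brass padlock lying flat, 54 x 40 mm and 13 mm high, on the counter at the left. Origin: centre of its underside.

How it is judged:
By the outcome, as a careful person would: the job done as asked, in the order asked, and still so for the second after the job is handed in, with the robot touching nothing.
It also fails if it takes over 72 s, if anything falls off the work surface, if the arm or the gripper's body presses on something with over 40 N, if the wrist force passes 120 N, or if a joint passes its speed limit or range.

## Robot

A 6-joint arm with a two-finger parallel gripper is mounted at the origin on a cart in front of the work surface, level with it; the furniture and walls round the work are solid. World frame = base frame: x ahead of the robot, y to its left, z up, the work surface at z = 0. Lengths are in mm, angles in rad, forces in N, time in s.
With the tool pointing down it reaches from about 300 to 775 mm from the base axis. Payload 14.6 kg.
Tool frame: the origin (TCP) lies midway between the tips of the shut fingers; the grasp point (between the pads) lies behind it (manip.grip_depth is the z of the grasp point in the tool frame, in mm); z points along the fingers, y is the line along which they close (so a half turn about z gives the same grasp; the last joint's range is limited). The gripper opens to 94 mm and grips with 3 to 60 N. Pads are 16 mm wide; open, the fingers measure 119 mm over their backs; the gripper's body (75 mm by 177 mm) begins 78 mm behind the grasp point.
Start: joints at [-1.412, 0.3, 1.521, -0, 1.321, -0.067], TCP at [123.131, -536.03, 205.446] pointing down, gripper open.
Joint ranges: [-3.03, 3.03], [-0.79, 2.21], [0.23, 2.52], [-1.04, 4.18], [0, 3.07], [-2.55, 2.55]. Speed limits (rad/s): [2.22, 2.22, 2.57, 3.14, 3.14, 3.14].

## Interface

Orientations are given as [roll, pitch, yaw] about the fixed x, y, z axes, in that order (R = Rz(yaw) Ry(pitch) Rx(roll)).
In Python, from cell import manip gives the robot as it stands.
- The arm moves only by the shell command python3 nudge.py 'ROWS' [OPENING] [FORCE]. ROWS is a JSON list of rows, 1 to 5 of them, each of 6 numbers: dx, dy, dz in mm, then a rotation vector rx, ry, rz in rad; each row is the pose to reach, as a shift and turn from the pose commanded when the command began, along the tool's axes at that moment; what a row does not reach only later rows make up. A row lasts 1/10 s, in which the tool goes at most 50 mm and 0.15 rad, less where a joint would pass 70% of its speed; a pose out of reach is approached as far as the arm can. OPENING is the finger opening in mm, set as the command begins (- or left out keeps the last). The fingers move at their own pace and stop on an object; FORCE is the grip in N (left out, the last holds). Time passes only in rows, so rows that do not move let the fingers close. It prints the time, the measured TCP pose, the force, the opening and the grip force at its end.
- manip.read_state(): the state, without advancing time (a new reading comes with each control period).
- manip.camera(name): name is "scene" or "top" or "wrist"; returns (picture, depth): 384x512x3 uint8, red, green, blue; 384x512 float32, mm along the optical axis (not along the pixel's ray), 0 where there is no reading.
- manip.camera_info(name): a dict with "K" (3x3 intrinsics, pixels), "rvec" (rotation vector, rad) and "tvec" (3), from world to camera coordinates, as OpenCV has them; the wrist camera has in their place "mount" (4x4, takes a point from camera to tool coordinates, whose origin is the TCP and whose axes are the flange's). Camera axes: x right, y down, z forward; pixel columns grow to the right and rows downward; lengths in mm; the calibration is good to about 2 mm. A picture is of the moment at which its call begins: read the wrist's pose just before it. camera_info takes no time and is no camera call.
- manip.sign_off(): hands the job in; it is judged then, once.
The state is a dict: "clock": time; "joints": joint angles; "qd": joint speeds; "effort": joint torques, N m; "eef_pos": TCP position; "eef_rot": TCP orientation; "wrist_force": force on the tool from outside, world axes, zero at the start; "moment": the same for the moment, N m; "finger_gap": finger opening in mm; "finger_force": force on a finger pad.
Only numpy, scipy, OpenCV 4.12 (cv2) and the standard library are available. Lean on these libraries where they do the work, as an engineer would, in place of code of your own. Each camera call takes 0.05 s, during which the arm holds its last target. There are 200 camera calls.

## Working session

There is one attempt and no reset: what is moved stays moved. The work goes in short steps, Python scripts to look and compute and a shell command to move; the robot and the scene stay as the last step left them, time stands still between calls to the robot, and variables do not carry over. Pictures are saved under pics/ and viewed, at most 10 in all, crops included, and the job is handed in when it is done.

```bash
ls; mkdir -p pics; python3 - <<'E'
from cell import manip
import cv2,numpy as np
print(manip.grip_depth, manip.read_state())
for n in("scene","top"):
    p,d=manip.camera(n); np.savez(f'pics/{n}0.npz',p=p,d=d)
    cv2.imwrite(f'pics/{n}0.png',cv2.resize(p[:,:,::-1],(800,600),interpolation=cv2.INTER_CUBIC))
    print(n,manip.camera_info(n))
E
```

```text
cell.py
nudge.py
pics
-18.8 {'clock': 0.0, 'joints': array([-1.41161774e+00,  3.00449155e-01,  1.52157709e+00, -7.33600894e-06,
        1.32070171e+00, -6.65976200e-02]), 'qd': array([ 0.00071287,  0.00032028, -0.00048328,  0.00027286, -0.00047095,
        0.00059392]), 'effort': array([-2.52076876e-03, -5.31807375e+01, -3.52737951e+01,  7.07219448e-02,
        2.43869046e-02, -5.68083078e-05]), 'eef_pos': array([ 123.07957389, -535.783154  ,  204.90005814]), 'eef_rot': array([-3.14045940e+00, -6.84624792e-05,  2.25777985e-01]), 'wrist_force': array([0.23755972, 0.56265993, 0.88194434]), 'moment': array([-0.0132234 ,  0.02365853,  0.02079091]), 'finger_force': 0.0, 'finger_gap': 94.2470207251393}
scene {'K': array([[376.75185561,   0.        , 255.42513714],
       [  0.        , 376.75185561, 196.80929652],
       [  0.        ,   0.        ,   1.        ]]), 'rvec': array([ 2.42859094, -0.13099838,  0.03721943]), 'tvec': array([-583.64096409,  161.37901425,  981.92331616])}
top {'K': array([[463.3039693 ,   0.        , 250.57112591],
       [  0.        , 463.3039693 , 185.24387709],
       [  0.        ,   0.        ,   1.        ]]), 'rvec': array([ 2.13026561, -2.16462678,  0.20475625]), 'tvec': array([  42.06360093,  598.18994989, 1074.96958497])}
```

View pics/scene0.png

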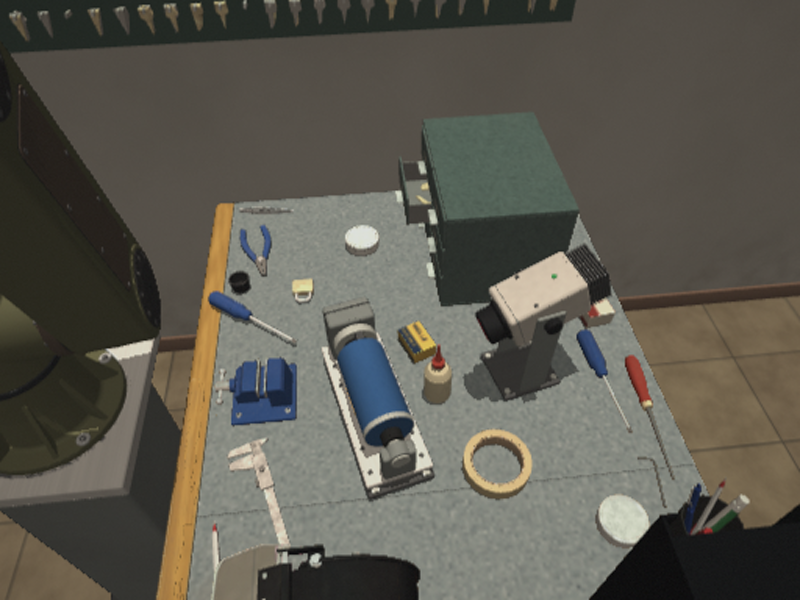

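View pics/top0.png

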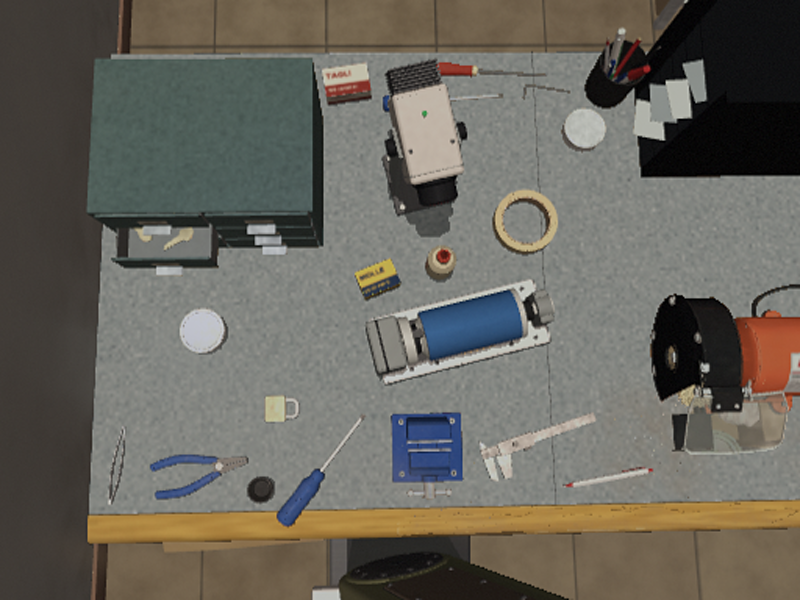

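The scene and top views show the flask at top (475,325), the oiler at (440,262), the spring box at (377,280), the tape at (526,222) and the head lens at about (437,190). The tin is at (203,330) and the padlock at (275,408). No badge is visible from either camera.

```bash
cat > h.py <<'E'
from cell import manip
import cv2,numpy as np
def cam(n):
    c=manip.camera_info(n); return c['K'],cv2.Rodrigues(c['rvec'])[0],c['tvec']
def cloud(n,d):
    K,R,t=cam(n); v,u=np.mgrid[:384,:512]
    P=np.stack([(u-K[0,2])/K[0,0]*d,(v-K[1,2])/K[1,1]*d,d],-1)
    return (P-t)@R
def ray(n,u,v,z): # u,v in 800x600 picture
    K,R,t=cam(n); u=(u+.5)*.64-.5; v=(v+.5)*.64-.5
    r=R.T@np.linalg.inv(K)@[u,v,1]; c=-R.T@t
    return (c+r*(z-c[2])/r[2]).round(1)
E
python3 - <<'E'
from h import *
for n in('scene','top'):
    f=np.load(f'pics/{n}0.npz'); p=f['p'].astype(int); d=f['d']; W=cloud(n,d); K,R,t=cam(n)
    print(n,'cam at',-R.T@t)
    hsv=cv2.cvtColor(f['p'],cv2.COLOR_RGB2HSV)
    b=(abs(hsv[...,0].astype(int)-106)<10)&(hsv[...,1]>130)&(d>0)&(W[...,2]>60)&(W[...,2]<135)
    P=W[b]; print('blue',len(P),P.min(0),P.max(0))
    c=P[:,:2].mean(0); u,s,vt=np.linalg.svd(P[:,:2]-c); a=vt[0]; a*=np.sign(a[1])
    print('axis',a,'yaw',np.arctan2(-a[0],a[1]))
    q=(P[:,:2]-c)@a; lat=(P[:,:2]-c)@[a[1],-a[0]]
    from scipy.optimize import least_squares
    r=least_squares(lambda x:np.hypot(lat-x[0]-x[1]*q,P[:,2]-x[2])-38,[0,0,85],loss='soft_l1').x
    print('fit',r,'rms',np.std(np.hypot(lat-r[0]-r[1]*q,P[:,2]-r[2])-38),'q',np.percentile(q,[0,1,99,100]),'c',c, 'yawcorr',r[1])
    for e in np.percentile(q,[.5,99.5]): print(' end',c+a*e+np.array([a[1],-a[0]])*(r[0]+r[1]*e))
    red=((hsv[...,0]<6)|(hsv[...,0]>174))&(hsv[...,1]>130)&(W[...,2]>95)&(W[...,2]<140)&(W[...,0]>400)&(W[...,0]<700)&(abs(W[...,1])<200)
    print('spout',W[red].mean(0),W[red].max(0),red.sum())
    m=(W[...,2]>200)&(W[...,2]<265)&(abs(W[...,1])<150)&(W[...,0]>500)&(W[...,0]<950)&(d>0)
    print('head',m.sum(),np.percentile(W[m],[1,99],axis=0))
print('oiler spout top px',ray('top',443,257,132),'tin',ray('top',203,330,24),'pad',ray('top',280,408,13),'box',ray('top',376,273,28),'tape',ray('top',526,221,25))
print('lens-ish',ray('top',437,190,150))
for q in [(366,320),(382,370),(420,360),(420,302)]: print('headstock top',ray('top',*q,126))
for q in [(385,384),(552,342),(530,280)]: print('plate',ray('top',*q,30))
E
```

```text
scene cam at [ 533.25459223 -576.38756682  845.14511932]
blue 1838 [ 332.02283395 -337.46888553   60.01982451] [935.7438783    5.44424031 134.93419234]
axis [-0.86935965  0.49417993] yaw 1.0539050520299804
fit [ 4.04963888e+00 -2.29232070e-02  8.87993893e+01] rms 12.374213420739856 q [-473.53096088 -466.66290506  201.07214334  210.71416828] c [524.35110378 -89.36356113] yawcorr -0.022923206995366617
 end [ 939.42671414 -308.28398924]
 end [346.41490509  11.05355591]
spout [642.06132195 -50.62516814 104.79939995] [650.60426116 -43.72761418 134.56379765] 41
head 2725 [[687.57196164 -61.08649789 200.3837139 ]
 [892.22708885 148.67561849 243.66851813]]
top cam at [ 415.32264491   63.06379144 1157.01781754]
blue 2377 [ 329.40141328 -461.2774497    60.03316299] [974.26604249  12.67720489 130.45142182]
axis [-0.87889127  0.47702215] yaw 1.073532936531237
fit [2.87997730e+00 2.37749951e-03 8.91365946e+01] rms 16.548284201423247 q [-560.62993188 -477.90575791  183.62020177  192.87948929] c [508.07504911 -72.3526401 ] yawcorr 0.0023774995070446514
 end [ 935.50433424 -302.37799148]
 end [345.55905794  19.63554948]
spout [640.65088923 -44.57968235 106.2683274 ] [650.10985957 -38.26881641 132.16751675] 36
head 2993 [[689.61581651 -56.00717319 200.6648851 ]
 [885.31360385 149.50749474 243.93992845]]
oiler spout top px [632.  -40.3 132. ] tin [543.2 328.   24. ] pad [420.8 208.7  13. ] box [629.5  56.5  28. ] tape [ 712.4 -187.5   25. ]
lens-ish [727.3 -32.7 150. ]
headstock top [542.5  72.4 126. ]
headstock top [470.9  50.6 126. ]
headstock top [484.1  -3.7 126. ]
headstock top [567.5  -5.7 126. ]
plate [454.4  45.1  30. ]
plate [ 515.3 -217.9   30. ]
plate [ 614.5 -188.1   30. ]
```

```bash
python3 - <<'E'
import cv2
import numpy as np
p=np.load('pics/top0.npz')['p'][50:260,220:380,::-1]; s=np.load('pics/scene0.npz')['p'][150:325,190:390,::-1]
a=cv2.resize(p,(457,600),interpolation=cv2.INTER_CUBIC); cv2.imwrite('pics/c1.png',a)
cv2.imwrite('pics/c2.png',cv2.resize(s,(686,600),interpolation=cv2.INTER_CUBIC))
E
```

```text
(no output)
```

View pics/c1.png

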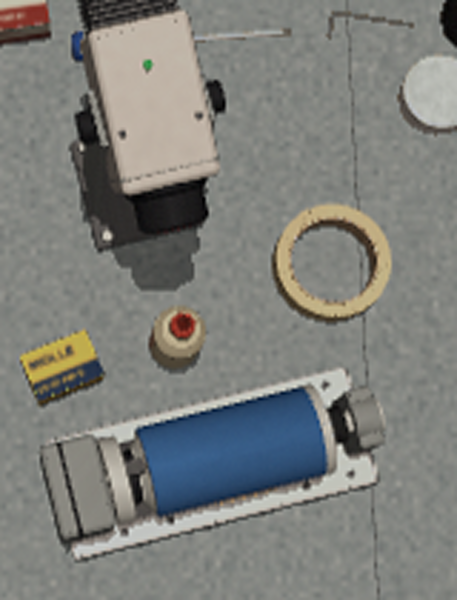

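The enlarged crop shows the flask's blue skin with no brass visible from above, and the head's lens barrel at (170,205).

```bash
python3 - <<'E'
from h import *
from scipy.optimize import least_squares
Ps=[]
for n in('scene','top'):
    f=np.load(f'pics/{n}0.npz'); d=f['d']; W=cloud(n,d)
    hsv=cv2.cvtColor(f['p'],cv2.COLOR_RGB2HSV)
    box=(W[...,0]>430)&(W[...,0]<640)&(W[...,1]>-230)&(W[...,1]<60)
    b=(abs(hsv[...,0].astype(int)-106)<12)&(hsv[...,1]>110)&(d>0)&(W[...,2]>65)&(W[...,2]<135)&box
    P=W[b]; 
    def res(x):
        a=np.array([-np.sin(x[0]),np.cos(x[0])]); nn=np.array([a[1],-a[0]])
        return np.hypot(P[:,:2]@nn-x[1],P[:,2]-x[2])-38
    r=least_squares(res,[.2,500,85],loss='soft_l1').x
    q=P[:,:2]@[-np.sin(r[0]),np.cos(r[0])]
    print(n,len(P),'yaw,perp,z',r,'rms',res(r).std(),'q',np.percentile(q,[0,.5,2,98,99.5,100]))
    nn=np.array([np.cos(r[0]),np.sin(r[0])]);a=np.array([-nn[1],nn[0]])
    # all points along axis
    B=W[box&(d>0)&(W[...,2]>70)]; qq=B[:,:2]@a; print(' carriage extents q',np.percentile(qq,[.2,99.8]))
    # head
    m=(W[...,2]>150)&(W[...,2]<265)&(abs(W[...,1])<160)&(W[...,0]>650)&(W[...,0]<1000)&(d>0)&(hsv[...,1]<70)&(hsv[...,2]>150)
    H=W[m]; 
    for lo in range(150,250,15):
        s=H[(H[:,2]>lo)&(H[:,2]<lo+15)]
        if len(s)>20: print(' headwhite z',lo,len(s),'q',np.percentile(s[:,:2]@a,[2,50,98]).round(1),'x',np.percentile(s[:,:2]@nn,[2,98]).round(1))
    (c,sz,ang)=cv2.minAreaRect(H[:,:2].astype(np.float32)); print(' rect',c,sz,ang, np.array(c)@a,np.array(c)@nn)
    # barrel: dark
    m=(W[...,2]>120)&(W[...,2]<200)&(W[...,0]>650)&(W[...,0]<780)&(W[...,1]>-90)&(W[...,1]<60)&(d>0)&(hsv[...,2]<60)
    s=W[m]; print(' barrel',m.sum(),'q',np.percentile(s[:,:2]@a,[2,50,98]).round(1),'x',np.percentile(s[:,:2]@nn,[2,98]).round(1))
    m=(W[...,2]>20)&(W[...,2]<140)&(W[...,0]>590)&(W[...,0]<690)&(W[...,1]>-80)&(W[...,1]<0)&(d>0)&(hsv[...,1]>60)
    s=W[m]
    o=least_squares(lambda x:np.hypot(*(s[(s[:,2]<80),:2]-x).T)-22.5,[630,-40],loss='soft_l1').x
    print(' oiler',o,'q',o@a,'x',o@nn, 'top pts',s[s[:,2]>115].mean(0))
E
```

```text
scene 1700 yaw,perp,z [2.34885145e-01 5.04620517e+02 8.54910771e+01] rms 4.314604917437986 q [-286.03169528 -285.63163191 -285.02765894 -141.08690841 -138.17391702
 -134.93396746]
 carriage extents q [-334.23288498  -59.29480318]
 headwhite z 195 464 q [-238.4 -205.5 -167.5] x [704.4 741.4]
 headwhite z 210 525 q [-238.7 -205.  -167.6] x [739.2 783.2]
 headwhite z 225 462 q [-238.4 -205.3 -168. ] x [778.2 816.6]
 rect (786.8316650390625, -20.092552185058594) (114.14707946777344, 76.40912628173828) 13.316615104675293 -202.66117777003367 760.5499502243857
 barrel 368 q [-232.2 -216.5 -183.6] x [675.1 714.3]
 oiler [644.4240269  -45.59174883] q -194.31748117809627 x 616.1182114745601 top pts [642.44339107 -48.43095447 125.58418673]
top 1896 yaw,perp,z [2.32094627e-01 5.04653531e+02 8.55697458e+01] rms 1.5754369108955357 q [-271.85229224 -270.14121907 -268.48099136 -134.35622667 -132.29498383
 -131.73120506]
 carriage extents q [-328.14546792  -53.01983091]
 headwhite z 195 592 q [-233.  -196.5 -161.3] x [705.9 744.9]
 headwhite z 210 716 q [-233.  -197.2 -161.2] x [737.2 784.5]
 headwhite z 225 630 q [-232.8 -196.8 -161.6] x [779.6 818.2]
 rect (787.3836669921875, -17.12866973876953) (115.99063110351562, 87.12490844726562) 13.396223068237305 -197.78062131421933 762.3314608525908
 barrel 492 q [-221.2 -185.5 -141.5] x [675.8 765.1]
 oiler [644.8838994  -45.10805903] q -192.23249539696315 x 617.216856875614 top pts [640.3961669  -44.30448189 125.43710965]
```

View pics/c2.png

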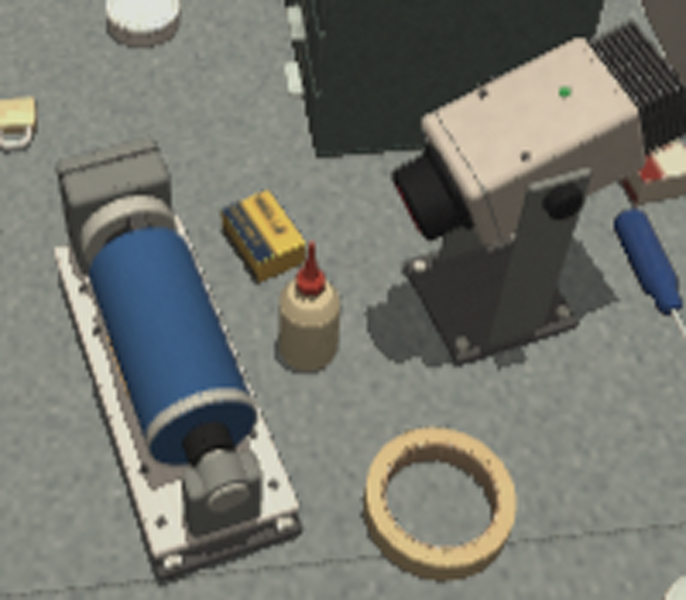

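```bash
python3 - <<'E'
from h import *
print(manip.camera_info('wrist'))
W=[]
for n in('scene','top'):
    d=np.load(f'pics/{n}0.npz')['d']; w=cloud(n,d)[d>0]; W.append(w)
W=np.vstack(W)
u=np.array([.726,.688]); rel=W[:,:2]-[123,-536]; s=rel@u; l=rel@[-.688,.726]
for k in range(0,750,75):
    m=(abs(l)<120)&(s>k-40)&(s<k+100)&(W[:,2]<450); print(k,m.sum(),np.percentile(W[m,2],[95,99.5]) if m.any() else '')
E
python3 nudge.py '[[0,0,-45,0,0,0],[0,0,-90,0,0,0],[0,0,-130,0,0,0]]' 70
python3 nudge.py '[[40,-24,0,0,0,0],[80,-48,0,0,0,0],[120,-72,0,0,0,0],[160,-96,0,0,0,0],[200,-120,0,0,0,0]]'
python3 nudge.py '[[40,-24,0,0,0,0],[80,-48,0,0,0,0],[120,-72,0,0,0,0],[160,-96,0,0,0,0],[200,-120,0,0,0,0]]'
python3 nudge.py '[[40,-24,0,0,0,0],[80,-48,0,0,0,0],[120,-72,0,0,0,0],[160,-96,0,0,0,0],[206,-120,0,0,0,0]]'
python3 nudge.py '[[0,0,0,0,0,-0.15],[0,0,0,0,0,-0.3],[0,0,0,0,0,-0.45],[0,0,0,0,0,-0.6],[0,0,0,0,0,-0.75]]'
python3 -c "
from cell import manip; s=manip.read_state(); print(s['joints'],s['eef_rot'])"
```

```text
clock: 0.4
eef_pos: [123.1, -535.8, 337.4]
eef_rot: [3.141, 0.0, 0.226]
wrist_force: [0.5, 0.6, 0.1]
finger_gap: 73.4
finger_force: 0.0
clock: 0.9
eef_pos: [292.1, -372.7, 335.3]
eef_rot: [-3.141, 0.0, 0.225]
wrist_force: [-0.5, -1.0, -0.7]
finger_gap: 70.1
finger_force: 0.0
clock: 1.4
eef_pos: [460.3, -210.9, 335.3]
eef_rot: [-3.141, 0.0, 0.226]
wrist_force: [-0.1, -1.4, 0.7]
finger_gap: 69.9
finger_force: 0.0
clock: 1.9
eef_pos: [632.7, -49.1, 335.3]
eef_rot: [-3.142, 0.0, 0.226]
wrist_force: [0.2, -0.5, 1.2]
finger_gap: 70.4
finger_force: 0.0
clock: 2.4
eef_pos: [631.7, -50.7, 335.0]
eef_rot: [-3.141, 0.0, 0.982]
wrist_force: [-0.3, -0.3, -0.8]
finger_gap: 70.0
finger_force: 0.0
[-1.37848375e-01  4.47453382e-01  1.02785091e+00 -3.20405470e-06
  1.66717599e+00  4.50936495e-01] [-3.14079515e+00  3.89704445e-04  9.82011305e-01]
```

```bash
for i in 1 2 3; do python3 nudge.py '[[0,0,0,0,0,-0.15],[0,0,0,0,0,-0.3],[0,0,0,0,0,-0.45],[0,0,0,0,0,-0.6],[0,0,0,0,0,-0.75]]' >/dev/null; done
python3 nudge.py '[[0,0,0,0,0,-0.14],[0,0,0,0,0,-0.14]]'
cat >> h.py <<'E'
from scipy.spatial.transform import Rotation as Ro
def wrist(name=None):
    s=manip.read_state(); p,d=manip.camera('wrist'); c=manip.camera_info('wrist')
    T=np.eye(4); T[:3,:3]=Ro.from_euler('xyz',s['eef_rot']).as_matrix(); T[:3,3]=s['eef_pos']
    M=T@c['mount']; K=c['K']; v,u=np.mgrid[:384,:512]
    P=np.stack([(u-K[0,2])/K[0,0]*d,(v-K[1,2])/K[1,1]*d,d],-1)
    W=P@M[:3,:3].T+M[:3,3]
    if name: cv2.imwrite(f'pics/{name}.png',cv2.resize(p[:,:,::-1],(800,600),interpolation=cv2.INTER_CUBIC))
    np.savez(f'pics/{name}.npz',p=p,d=d,W=W,M=M)
    return p,d,W,M
E
python3 - <<'E'
from h import *
p,d,W,M=wrist('w1')
print(manip.read_state()['eef_pos'],manip.read_state()['eef_rot'])
E
```

```text
clock: 4.1
eef_pos: [631.7, -50.7, 335.0]
eef_rot: [3.141, -0.001, -2.915]
wrist_force: [0.4, -0.2, 0.0]
finger_gap: 70.3
finger_force: 0.0
[631.67443222 -50.71729307 335.08908518] [ 3.14135049e+00 -6.28077035e-04 -2.92042146e+00]
```

View pics/w1.png

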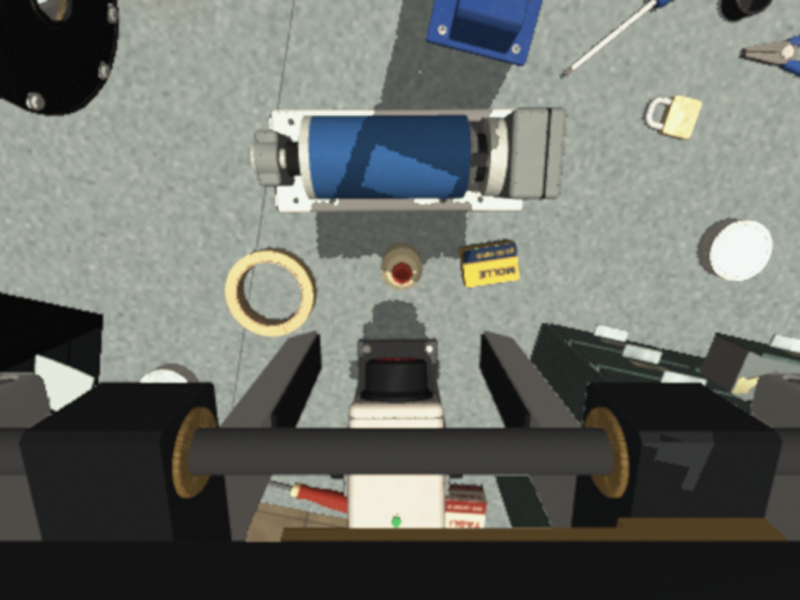

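The wrist view shows the oiler spout at (402,272), the lens barrel at (398,375), the flask from x=299 to 470, the headstock's end at 566 and the tailstock knob's end at 250.

```bash
cat >> h.py <<'E'
from scipy.optimize import least_squares
def analyse(f):
    W=f['W'];d=f['d'];hsv=cv2.cvtColor(f['p'],cv2.COLOR_RGB2HSV)
    box=(W[...,0]>400)&(W[...,0]<650)&(W[...,1]>-260)&(W[...,1]<90)&(d>0)
    b=(abs(hsv[...,0].astype(int)-106)<12)&(hsv[...,1]>110)&(W[...,2]>85)&(W[...,2]<135)&box
    P=W[b]
    def res(x):
        nn=np.array([np.cos(x[0]),np.sin(x[0])]); return np.hypot(P[:,:2]@nn-x[1],P[:,2]-x[2])-38
    r=least_squares(res,[.23,500,85],loss='soft_l1').x
    nn=np.array([np.cos(r[0]),np.sin(r[0])]);a=np.array([-nn[1],nn[0]])
    print('yaw,perp,z',r.round(4),'rms',res(r).std().round(2),'blue q',np.percentile(P[:,:2]@a,[0,1,99,100]).round(1))
    B=W[box&(W[...,2]>100)]; print('tops q z>100',np.percentile(B[:,:2]@a,[0.1,1,99,99.9]).round(1))
    X=W[...,:2]@nn; Q=W[...,:2]@a; cx,cq=r[1],None
    B=Q[box&(W[...,2]>70)&(abs(X-r[1])<25)]; print('all q z>70',np.percentile(B,[.1,.5,99.5,99.9]).round(1))
    m=(X>r[1]+170)&(X<r[1]+330)&(W[...,2]>170)&(W[...,2]<245)&(d>0)&(hsv[...,1]<70)&(hsv[...,2]>130)&(W[...,1]>-130)&(W[...,1]<110)
    print('headwhite q',m.sum(),np.percentile(Q[m],[1,50,99]).round(1), 'mid',np.mean(np.percentile(Q[m],[1,99])).round(1))
    m=(X>r[1]+165)&(X<r[1]+200)&(W[...,2]>125)&(W[...,2]<190)&(d>0)&(hsv[...,2]<70)&(W[...,1]>-130)&(W[...,1]<110)
    print('barrel q',m.sum(),np.percentile(Q[m],[1,50,99]).round(1),'X',np.percentile(X[m],[1,99]).round(1),'mid',np.mean(np.percentile(Q[m],[1,99])).round(1))
    return r,nn,a,X,Q,hsv
E
python3 - <<'E'
from h import *
f=np.load('pics/w1.npz'); r,nn,a,X,Q,hsv=analyse(f); W=f['W']
m=(W[...,2]>15)&(W[...,2]<80)&(X>r[1]+60)&(X<r[1]+150)&(abs(W[...,1]+45)<40)
red=m=((hsv[...,0]<6)|(hsv[...,0]>174))&(hsv[...,1]>130)&(W[...,2]>95)&(W[...,2]<140)&(W[...,0]>560)&(W[...,0]<700)&(abs(W[...,1]+45)<40)
print('spout',W[red].mean(0),W[red].min(0),W[red].max(0))
b=(W[...,2]>30)&(W[...,2]<84)&(X>r[1]+75)&(X<r[1]+150)&(abs(W[...,1]+45)<35)
s=W[b]; print('body X,Q',np.percentile(X[b],[1,99]),np.percentile(Q[b],[1,99]), s.mean(0))
v,u=np.nonzero(red); print('px',u.mean(),v.mean())
M=f['M'];K=manip.camera_info('wrist')['K']
E
```

```text
yaw,perp,z [2.321000e-01 5.048177e+02 8.387030e+01] rms 0.69 blue q [-273.1 -271.3 -135.9 -134.1]
tops q z>100 [-319.7 -270.1  -71.4  -56.7]
all q z>70 [-331.8 -328.3  -56.2  -54.9]
headwhite q 3007 [-238.9 -199.4 -158.3] mid -198.6
barrel q 1030 [-225.4 -199.1 -173.2] X [674.9 704.2] mid -199.3
spout [640.93029591 -47.81938426 109.05657915] [637.28487792 -52.81999298  95.06751614] [647.99710955 -41.59822483 132.7026995 ]
body X,Q [593.86811909 637.09050517] [-215.32438787 -173.15001789] [639.42157689 -48.67805606  67.15345237]
px 256.52830188679246 175.96226415094338
```

```bash
python3 nudge.py '[[-12,1,40,0,0,-0.01],[-12,1,85,0,0,-0.01],[-12,1,130,0,0,-0.01],[-12,1,165,0,0,-0.01],[-12,1,185,0,0,-0.01]]'
python3 nudge.py '[[0,0,25,0,0,0],[0,0,50,0,0,0],[0,0,75,0,0,0],[0,0,95,0,0,0],[0,0,97,0,0,0]]'
python3 nudge.py '[[0,0,0,0,0,0],[0,0,0,0,0,0],[0,0,0,0,0,0],[0,0,0,0,0,0]]' 30 12
```

```text
clock: 4.65
eef_pos: [642.0, -46.9, 146.9]
eef_rot: [3.14, -0.004, -2.912]
wrist_force: [0.4, -0.4, 0.6]
finger_gap: 69.8
finger_force: 0.0
clock: 5.15
eef_pos: [641.8, -46.9, 50.6]
eef_rot: [3.14, -0.004, -2.911]
wrist_force: [-0.9, -0.3, 0.0]
finger_gap: 69.9
finger_force: 0.0
clock: 5.55
eef_pos: [643.6, -47.1, 54.4]
eef_rot: [-3.141, 0.001, -2.908]
wrist_force: [-0.7, 0.3, 4.3]
finger_gap: 43.8
finger_force: 12.0
```

```bash
python3 nudge.py '[[0,0,-15,0,0,0],[0,0,-50,0,0,0],[0,0,-90,0,0,0],[0,0,-135,0,0,0],[0,0,-180,0,0,0]]' - 15
python3 nudge.py '[[9,30,0,0,0,0],[21,72,0,0,0,0],[34,116,0,0,0,0],[46,160,0,0,0,0],[59,204,0,0,0,0]]'
python3 nudge.py '[[13,44,0,0,0,0],[26,88,0,0,0,0],[39,132,0,0,0,0],[50,170,0,0,0,0],[54,184,0,0,0,0]]'
python3 nudge.py '[[0,0,40,0,0,0],[0,0,80,0,0,0],[0,0,120,0,0,0],[0,0,150,0,0,0],[0,0,165,0,0,0]]'
```

```text
clock: 6.05
eef_pos: [642.8, -47.0, 236.6]
eef_rot: [-3.141, 0.001, -2.908]
wrist_force: [0.2, -0.3, -0.6]
finger_gap: 43.9
finger_force: 15.0
clock: 6.55
eef_pos: [537.3, 139.0, 234.8]
eef_rot: [-3.142, 0.001, -2.908]
wrist_force: [0.8, 1.1, -1.1]
finger_gap: 43.7
finger_force: 15.0
clock: 7.05
eef_pos: [441.5, 306.5, 234.8]
eef_rot: [3.141, 0.001, -2.905]
wrist_force: [1.7, -0.6, -1.2]
finger_gap: 44.0
finger_force: 15.0
clock: 7.55
eef_pos: [442.8, 303.1, 66.6]
eef_rot: [-3.141, -0.003, -2.908]
wrist_force: [0.9, 0.7, 0.5]
finger_gap: 43.7
finger_force: 15.0
```

```bash
python3 nudge.py '[[0,0,5,0,0,0],[0,0,9,0,0,0],[0,0,12,0,0,0],[0,0,13,0,0,0],[0,0,13,0,0,0]]'
python3 -c "
from cell import manip;print(manip.read_state()['wrist_force'],manip.read_state()['eef_pos'])"
```

```text
clock: 8.05
eef_pos: [443.5, 304.2, 56.0]
eef_rot: [3.141, 0.001, -2.907]
wrist_force: [-0.4, 0.1, -1.2]
finger_gap: 43.9
finger_force: 15.0
[-0.3795714   0.14438156 -1.16474122] [443.47689054 304.2198005   55.99870206]
```

```bash
python3 nudge.py '[[0,0,1,0,0,0],[0,0,2,0,0,0],[0,0,2,0,0,0]]'
python3 nudge.py '[[0,0,0,0,0,0],[0,0,0,0,0,0],[0,0,0,0,0,0]]' 70
```

```text
clock: 8.35
eef_pos: [443.7, 304.4, 54.4]
eef_rot: [3.141, 0.002, -2.907]
wrist_force: [-0.5, -1.1, 8.1]
finger_gap: 43.9
finger_force: 15.0
clock: 8.65
eef_pos: [443.2, 304.1, 53.4]
eef_rot: [-3.142, -0.0, -2.907]
wrist_force: [0.1, 0.2, -0.5]
finger_gap: 64.1
finger_force: 0.0
```

```bash
python3 nudge.py '[[0,0,-20,0,0,0],[0,0,-60,0,0,0],[0,0,-105,0,0,0],[0,0,-150,0,0,0],[0,0,-160,0,0,0]]'
python3 nudge.py '[[0,-46,0,0,0,0],[0,-94,0,0,0,0],[0,-142,0,0,0,0],[0,-190,0,0,0,0],[0,-238,0,0,0,0]]' 0 20
python3 nudge.py '[[0,-48,0,0,0,0],[0,-96,0,0,0,0],[0,-144,0,0,0,0],[0,-192,0,0,0,0],[-1,-240,0,0,0,0]]'
python3 nudge.py '[[0,-48,0,0,0,0],[0,-85,0,0,0,0],[-2,-101,0,0,0,0],[-2,-101,0,0,0,0]]'
python3 - <<'E'
from h import *
s=manip.read_state(); nn=np.array([.9732,.23]);a=np.array([-.23,.9732]); print('X',s['eef_pos'][:2]@nn,'Q',s['eef_pos'][:2]@a,s['eef_rot'])
p,d=manip.camera('top'); cv2.imwrite('pics/t2.png',cv2.resize(p[:,:,::-1],(800,600))); np.savez('pics/t2.npz',p=p,d=d)
W=cloud('top',d); m=(abs(W[...,0]-443)<40)&(abs(W[...,1]-304)<40)&(W[...,2]>15); print('oiler',W[m].mean(0),W[m].max(0),W[m].min(0))
E
```

```text
clock: 9.15
eef_pos: [444.4, 304.8, 218.5]
eef_rot: [3.139, 0.007, -2.907]
wrist_force: [0.9, 0.3, 0.8]
finger_gap: 70.0
finger_force: 0.0
clock: 9.65
eef_pos: [498.4, 70.7, 212.9]
eef_rot: [3.141, -0.001, -2.907]
wrist_force: [0.6, 0.2, 0.6]
finger_gap: 33.8
finger_force: 0.0
clock: 10.15
eef_pos: [555.1, -162.6, 212.7]
eef_rot: [3.141, -0.001, -2.908]
wrist_force: [0.7, 0.3, 0.1]
finger_gap: 0.3
finger_force: 0.0
clock: 10.55
eef_pos: [580.3, -260.1, 211.8]
eef_rot: [3.141, -0.001, -2.91]
wrist_force: [-0.2, -0.1, -1.1]
finger_gap: 0.3
finger_force: 0.0
X 504.8844408665055 Q -386.60725338027106 [ 3.14051114e+00 -1.42886485e-03 -2.90970216e+00]
oiler [442.7266182  299.90313271  70.99697477] [465.23023435 327.67489058 132.18976344] [422.18011583 283.38154706  16.02960147]
```

View pics/t2.png

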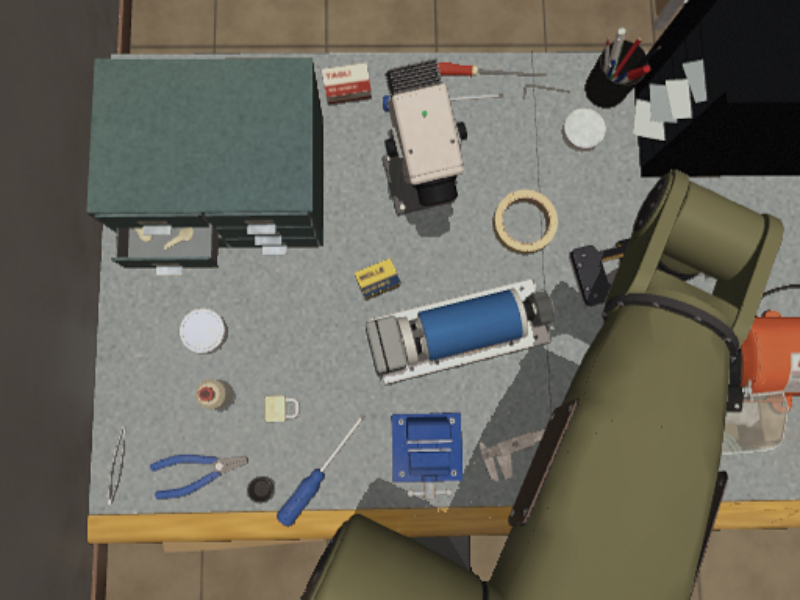

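The top view shows the oiler upright at (210,395), clear of the tin and padlock. The grinder is near the arm, so I'll check clearance before lowering.

```bash
python3 - <<'E'
from h import *
nn=np.array([.9732,.23]);a=np.array([-.23,.9732])
W=np.vstack([cloud(n,np.load(f'pics/{n}0.npz')['d']).reshape(-1,3)[np.load(f'pics/{n}0.npz')['d'].ravel()>0] for n in('scene','top')])
X=W[:,:2]@nn;Q=W[:,:2]@a
for x0 in range(360,680,40):
    m=(W[:,2]>40)&(W[:,2]<350)&(X>x0)&(X<x0+40)&(Q<-350)&(Q>-700)
    print(x0,m.sum(),Q[m].max().round() if m.any() else '',np.percentile(Q[m],98).round() if m.any() else '')
E
```

```text
360 2712 -450.0 -456.0
400 1900 -465.0 -467.0
440 748 -475.0 -477.0
480 0  
520 0  
560 0  
600 0  
640 4262 -559.0 -567.0
```

```bash
python3 nudge.py '[[0,26,0,0,0,0],[0,26,40,0,0,0],[0,26,80,0,0,0],[0,26,120,0,0,0],[0,26,145,0,0,0]]'
python3 nudge.py '[[0,4,0,0,0,0],[0,8,0,0,0,0],[0,11,0,0,0,0],[0,14,0,0,0,0],[0,16,0,0,0,0]]'
python3 nudge.py '[[0,1,0,0,0,0],[0,2,0,0,0,0],[0,3,0,0,0,0],[0,4,0,0,0,0]]'
python3 - <<'E'
from h import *
s=manip.read_state(); nn=np.array([.9732,.23]);a=np.array([-.23,.9732]); print('X',s['eef_pos'][:2]@nn,'Q',s['eef_pos'][:2]@a,s['wrist_force'])
E
```

```text
clock: 11.1
eef_pos: [573.2, -230.9, 65.5]
eef_rot: [3.139, -0.002, -2.906]
wrist_force: [0.4, -0.7, 0.0]
finger_gap: 0.3
finger_force: 0.0
clock: 11.6
eef_pos: [571.1, -217.3, 69.6]
eef_rot: [-3.141, 0.001, -2.907]
wrist_force: [-0.2, -0.1, 0.1]
finger_gap: 0.4
finger_force: 0.0
clock: 12.0
eef_pos: [570.1, -214.1, 68.8]
eef_rot: [-3.141, 0.001, -2.908]
wrist_force: [0.9, -4.5, 1.9]
finger_gap: 0.4
finger_force: 2.1
X 505.5524302698601 Q -339.51279220421094 [ 0.88528256 -4.5038826   1.86776097]
```

```bash
python3 nudge.py '[[0,2,0,0,0,0],[0,4,0,0,0,0],[0,5,0,0,0,0],[0,6,0,0,0,0],[0,6,0,0,0,0]]'
cat >> h.py <<'E'
def gray_shift(f0,f1,sl):
    g=[cv2.cvtColor(f['p'],cv2.COLOR_RGB2GRAY)[sl].astype(np.float32) for f in(f0,f1)]
    return cv2.phaseCorrelate(*g,cv2.createHanningWindow(g[0].shape[::-1],cv2.CV_32F))
E
python3 - <<'E'
from h import *
s=manip.read_state(); a=np.array([-.23,.9732]); print('Q',s['eef_pos'][:2]@a,s['wrist_force'])
p,d=manip.camera('top'); np.savez('pics/t3.npz',p=p,d=d)
f0=np.load('pics/top0.npz'); f1=np.load('pics/t3.npz'); print('diff px',gray_shift(f0,f1,np.s_[195:245,225:285]))
for f in(f0,f1):
    W=cloud('top',f['d']);Q=W[...,:2]@a;m=(W[...,2]>115)&(W[...,2]<132)&(Q>-120)&(Q<-20)&(W[...,0]<600)&(W[...,0]>430)
    print(m.sum(),np.percentile(Q[m],[1,50,90,95,98,99.5]).round(1))
K=cam('top')[0]; print('mm/px at z126',(1157-126)/463.3)
cv2.imwrite('pics/t3.png',cv2.resize(np.vstack([f['p'][190:250,220:370,::-1] for f in(f0,f1)]),(750,600),interpolation=cv2.INTER_CUBIC))
E
```

```text
clock: 12.5
eef_pos: [568.5, -207.6, 68.5]
eef_rot: [3.141, 0.0, -2.907]
wrist_force: [1.0, -2.1, 2.3]
finger_gap: 0.3
finger_force: 1.4
Q -332.78139804891913 [ 0.99737424 -2.05167597  2.3238128 ]
diff px ((-3.408109696596547, 0.9838853535665244), 1.0656257038116455)
830 [-115.9  -78.1  -56.1  -53.5  -51.9  -51. ]
846 [-117.   -70.1  -48.   -45.3  -43.7  -42.7]
mm/px at z126 2.2253399525145694
```

View pics/t3.png

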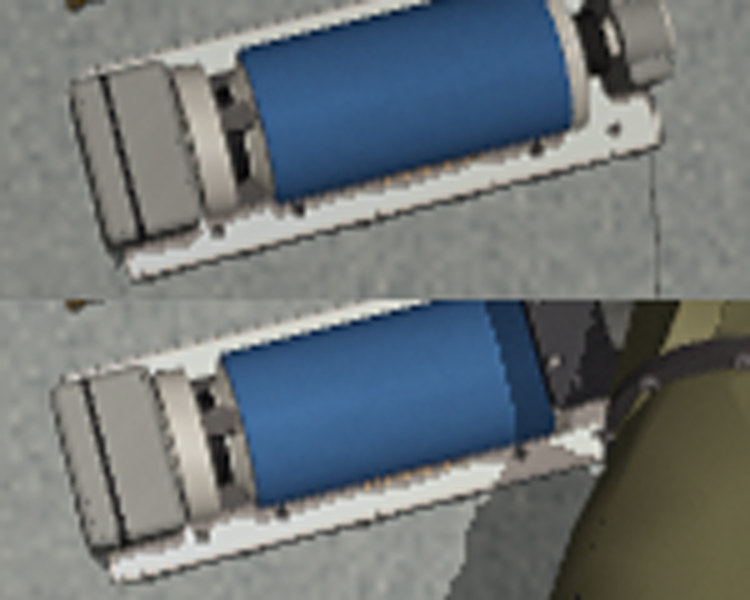

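The lower strip shows the carriage about 8 mm further to +y. A thin brass edge shows along the flask's -x silhouette at (370–450,480), so the badge centre is at roughly 227°.

```bash
python3 nudge.py '[[0,1,0,0,0,0],[0,2,0,0,0,0],[0,2,0,0,0,0],[0,2,0,0,0,0]]'
python3 -c "
from h import *
s=manip.read_state();print(s['eef_pos'][:2]@[-.23,.9732],s['wrist_force'])"
python3 nudge.py '[[0,-8,0,0,0,0],[0,-16,0,0,0,0],[0,-16,-30,0,0,0],[0,-16,-75,0,0,0],[0,-16,-120,0,0,0]]'
python3 nudge.py '[[0,30,-45,0,0,0],[0,75,-90,0,0,0],[0,120,-130,0,0,0],[0,145,-130,0,0,0],[0,145,-130,0,0,0]]'
python3 - <<'E'
from h import *
p,d,W,M=wrist('w2'); analyse(np.load('pics/w2.npz'))
s=manip.read_state(); print(s['eef_pos'],s['eef_rot'])
E
```

```text
clock: 12.95
eef_pos: [567.9, -205.7, 68.3]
eef_rot: [3.141, -0.0, -2.907]
wrist_force: [1.6, -2.9, 0.7]
finger_gap: 0.4
finger_force: 1.1
-330.7895374017844 [ 1.64339439 -2.89889262  0.71404686]
clock: 13.45
eef_pos: [571.2, -221.8, 189.3]
eef_rot: [3.14, -0.002, -2.908]
wrist_force: [1.0, -0.2, 0.5]
finger_gap: 0.9
finger_force: 0.0
clock: 13.95
eef_pos: [538.0, -77.2, 322.0]
eef_rot: [-3.14, 0.005, -2.904]
wrist_force: [1.0, -0.3, -1.0]
finger_gap: 0.5
finger_force: 0.0
yaw,perp,z [2.320000e-01 5.049488e+02 8.380260e+01] rms 0.66 blue q [-262.4 -260.7 -125.5 -123.5]
tops q z>100 [-308.5 -272.5  -61.1  -46.6]
all q z>70 [-317.5 -309.9  -53.4  -46.6]
headwhite q 36 [-204.6 -201.9 -194.1] mid -199.3
barrel q 139 [-203.5 -198.2 -194.1] X [677.7 702.3] mid -198.8
[538.1381161  -79.03263633 320.0601571 ] [-3.14069159e+00  2.34426660e-03 -2.90472955e+00]
```

```bash
python3 nudge.py '[[-22,40,20,0,0,0.005],[-22,46,65,0,0,0.005],[-22,46,110,0,0,0.005],[-22,46,150,0,0,0.005],[-22,46,180,0,0,0.005]]' 0 30
python3 nudge.py '[[0,0,8,0,0,0],[0,0,12,0,0,0],[0,0,14,0,0,0],[0,0,15,0,0,0],[0,0,15,0,0,0]]'
python3 -c "
from h import *
s=manip.read_state();print(s['eef_pos'][:2]@[-.23,.9732],s['eef_pos'][:2]@[.9732,.23],s['eef_pos'],s['wrist_force'],s['eef_rot'])"
```

```text
clock: 14.5
eef_pos: [547.7, -31.5, 134.7]
eef_rot: [3.14, -0.004, -2.913]
wrist_force: [0.2, 0.1, -0.2]
finger_gap: 0.4
finger_force: 0.0
clock: 15.0
eef_pos: [549.2, -30.7, 124.4]
eef_rot: [-3.141, 0.001, -2.912]
wrist_force: [0.3, 1.2, 0.2]
finger_gap: 0.7
finger_force: 0.0
-156.17332388611007 527.4427174128059 [549.21709936 -30.67549428 124.41611201] [0.26967253 1.16112381 0.20019473] [-3.14104057e+00  1.44543131e-03 -2.91242067e+00]
```

```bash
python3 nudge.py '[[0,0,1,0,0,0],[0,0,2,0,0,0],[0,0,3,0,0,0],[0,0,3.5,0,0,0]]'
python3 nudge.py '[[0,0,0.7,0,0,0],[0,0,1,0,0,0],[0,0,1,0,0,0]]'
```

```text
clock: 15.4
eef_pos: [548.9, -30.5, 120.2]
eef_rot: [-3.141, 0.0, -2.912]
wrist_force: [1.0, 0.5, 4.4]
finger_gap: 0.7
finger_force: 2.0
clock: 15.7
eef_pos: [549.4, -30.5, 119.7]
eef_rot: [-3.141, 0.002, -2.912]
wrist_force: [0.5, 1.4, 5.8]
finger_gap: 0.4
finger_force: 3.2
```

```bash
python3 nudge.py '[[4,0,-0.3,0,0,0],[9,0,-1.1,0,0,0],[14,0,-1.6,0,0,0],[19,0,-1.6,0,0,0],[24,0,-1.6,0,0,0]]'
python3 nudge.py '[[5,0,0,0,0,0],[10,0,0.4,0,0,0],[15,0,1.4,0,0,0],[20,0,3,0,0,0]]'
python3 nudge.py '[[0,0,-10,0,0,0],[-10,0,-15,0,0,0],[-25,0,-15,0,0,0]]'
python3 - <<'E'
from h import *
p,d,W,M=wrist('w3')
s=manip.read_state(); print(s['eef_pos'][:2]@[-.23,.9732],s['eef_pos'][:2]@[.9732,.23])
E
```

```text
clock: 16.2
eef_pos: [527.0, -35.8, 122.9]
eef_rot: [-3.14, 0.005, -2.912]
wrist_force: [0.9, 4.1, 17.5]
finger_gap: 0.6
finger_force: 9.1
clock: 16.6
eef_pos: [506.9, -40.5, 119.7]
eef_rot: [-3.14, 0.004, -2.912]
wrist_force: [-4.6, 0.3, 19.1]
finger_gap: 0.3
finger_force: 9.4
clock: 16.9
eef_pos: [530.8, -34.9, 133.7]
eef_rot: [-3.141, 0.001, -2.913]
wrist_force: [1.2, 0.5, 0.9]
finger_gap: 0.5
finger_force: 0.0
-156.02380855340968 510.1579621074845
```

View pics/w3.png

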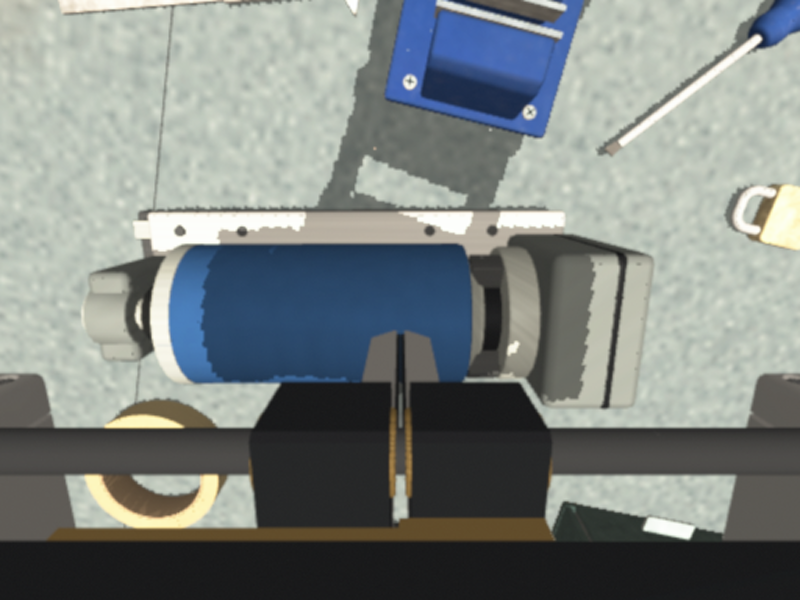

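The wrist view shows the flask from (165,245) to (470,380), with the fingertip above it and no badge on the -x half. I'll make a second stroke.

```bash
python3 nudge.py '[[-19,0,2,0,0,0],[-19,0,9,0,0,0],[-19,0,12,0,0,0],[-19,0,13.6,0,0,0],[-19,0,13.6,0,0,0]]'
python3 nudge.py '[[4,0,-0.5,0,0,0],[9,0,-1.6,0,0,0],[14,0,-2.0,0,0,0],[19,0,-2.0,0,0,0],[24,0,-2.0,0,0,0]]'
python3 nudge.py '[[5,0,0,0,0,0],[10,0,0.3,0,0,0],[15,0,1.2,0,0,0],[20,0,2.6,0,0,0]]'
python3 nudge.py '[[0,0,-10,0,0,0],[10,0,-45,0,0,0],[60,0,-90,0,0,0],[60,0,-90,0,0,0]]'
python3 - <<'E'
from h import *
p,d=manip.camera('top'); np.savez('pics/t4.npz',p=p,d=d)
q,d2=manip.camera('scene'); np.savez('pics/s4.npz',p=q,d=d2)
a=cv2.resize(p[150:250,220:380,::-1],(800,500),interpolation=cv2.INTER_CUBIC); cv2.imwrite('pics/t4.png',a)
E
```

```text
clock: 17.45
eef_pos: [549.0, -30.5, 119.8]
eef_rot: [-3.141, 0.002, -2.912]
wrist_force: [3.4, 3.0, 7.7]
finger_gap: 0.3
finger_force: 4.0
clock: 17.95
eef_pos: [525.9, -35.8, 122.9]
eef_rot: [-3.141, 0.004, -2.912]
wrist_force: [1.5, 3.9, 16.9]
finger_gap: 0.3
finger_force: 8.5
clock: 18.35
eef_pos: [505.7, -40.7, 119.6]
eef_rot: [-3.141, 0.002, -2.912]
wrist_force: [-3.0, 1.3, 10.3]
finger_gap: 0.8
finger_force: 5.1
clock: 18.75
eef_pos: [446.1, -54.6, 211.3]
eef_rot: [-3.14, 0.003, -2.913]
wrist_force: [-0.0, 0.5, -0.4]
finger_gap: 0.4
finger_force: 0.0
```

View pics/t4.png

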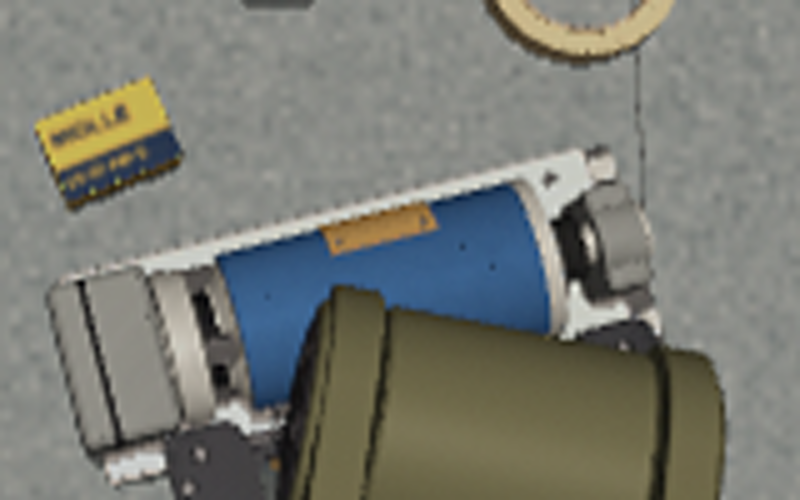

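The badge now shows on the head side, from (325,235) to (437,230), with its trailing edge near y=250. I'll compute its angle.

```bash
cat >> h.py <<'E'
def badge(W,p,d,perp=504.9,zc=85):
    nn=np.array([.9732,.23]);a=np.array([-.23,.9732])
    hsv=cv2.cvtColor(p,cv2.COLOR_RGB2HSV); X=W[...,:2]@nn;Q=W[...,:2]@a
    m=(hsv[...,0]>10)&(hsv[...,0]<28)&(hsv[...,1]>90)&(d>0)&(abs(np.hypot(X-perp,W[...,2]-zc)-39)<8)&(Q>-260)&(Q<-135)
    th=np.degrees(np.arctan2(W[...,2]-zc,X-perp))[m]
    print('badge px',m.sum(),'theta',np.percentile(th,[0,2,50,90,95,98,100]).round(1),'Q',np.percentile(Q[m],[0,2,98,100]).round(1),'mid',np.mean(np.percentile(Q[m],[1,99])).round(1))
    # edge rows: mean of the upper-edge by Q bins
    if m.sum()>20:
        e=[th[(Q[m]>q)&(Q[m]<q+5)] for q in range(-225,-175,5)]; print('upper edge per bin',[round(x.max()) for x in e if len(x)],'lower',[round(x.min()) for x in e if len(x)])
    return m
E
python3 - <<'E'
from h import *
for n,g in(('top','t4'),('scene','s4')):
    f=np.load(f'pics/{g}.npz'); badge(cloud(n,f['d']),f['p'],f['d'])
E
```

```text
badge px 124 theta [15.  20.  42.8 54.7 55.7 56.4 60. ] Q [-221.5 -219.5 -171.7 -170.8] mid -195.6
upper edge per bin [48, 55, 55, 56, 55, 56, 56, 54, 56, 57] lower [26, 22, 15, 24, 21, 28, 19, 25, 21, 27]
badge px 81 theta [24.6 27.3 46.5 55.6 57.3 58.5 59. ] Q [-223.  -222.7 -174.8 -173.5] mid -198.4
upper edge per bin [53, 57, 55, 59, 53, 58, 57, 53, 59, 51] lower [32, 28, 31, 35, 25, 33, 30, 36, 32, 27]
```

```bash
python3 nudge.py '[[0,-10,-45,0,0,0],[-30,-20,-85,0,0,0],[-70,-30,-110,0,0,0],[-115,-43,-124,0,0,0],[-160,-43,-124,0,0,0]]'
python3 nudge.py '[[-20,0,0,0,0,0],[-20,0,0,0,0,0],[-20,0,0,0,0,0],[-20,0,0,0,0,0]]'
python3 - <<'E'
from h import *
p,d,W,M=wrist('w5'); r,nn,a,X,Q,hsv=analyse(np.load('pics/w5.npz')); badge(W,p,d,r[1],r[2])
s=manip.read_state(); print(s['eef_pos'],s['eef_rot'])
m=(X>665)&(X<712)&(d>0)&(hsv[...,2]<80)&(Q>-250)&(Q<-150)&(W[...,2]>150)
for z in range(120,200,10):
    k=m&(W[...,2]>z)&(W[...,2]<z+10)
    if k.sum()>5: print(z,k.sum(),np.percentile(Q[k],[0,1,99,100]).round(1))
E
```

```text
clock: 19.35
eef_pos: [615.5, -60.4, 333.0]
eef_rot: [-3.141, 0.002, -2.914]
wrist_force: [-0.4, -0.7, -0.1]
finger_gap: 0.9
finger_force: 0.0
clock: 19.75
eef_pos: [632.1, -55.2, 332.1]
eef_rot: [3.141, -0.0, -2.913]
wrist_force: [0.3, 0.6, 0.8]
finger_gap: 0.2
finger_force: 0.0
yaw,perp,z [2.316000e-01 5.049713e+02 8.390710e+01] rms 0.69 blue q [-262.1 -260.8 -125.2 -123.3]
tops q z>100 [-310.1 -272.6  -59.3  -46.1]
all q z>70 [-321.3 -318.1  -45.9  -44.5]
headwhite q 209 [-205.7 -200.7 -195.8] mid -200.8Traceback (most recent call last):
  File "<stdin>", line 2, in <module>
  File "h.py", line 40, in analyse
    print('barrel q',m.sum(),np.percentile(Q[m],[1,50,99]).round(1),'X',np.percentile(X[m],[1,99]).round(1),'mid',np.mean(np.percentile(Q[m],[1,99])).round(1))
                             ~~~~~~~~~~~~~^^^^^^^^^^^^^^^^
    return _quantile_unchecked(
        a, q, axis, out, overwrite_input, method, keepdims, weights)
    return _ureduce(a,
                    func=_quantile_ureduce_func,
    ...<5 lines>...
                    overwrite_input=overwrite_input,
                    method=method)
    r = func(a, **kwargs)
    result = _quantile(arr,
                       quantiles=q,
    ...<2 lines>...
                       out=out,
                       weights=wgt)
    slices_having_nans = np.isnan(arr[-1, ...])
                                  ~~~^^^^^^^^^
IndexError: index -1 is out of bounds for axis 0 with size 0
```

View pics/w5.png

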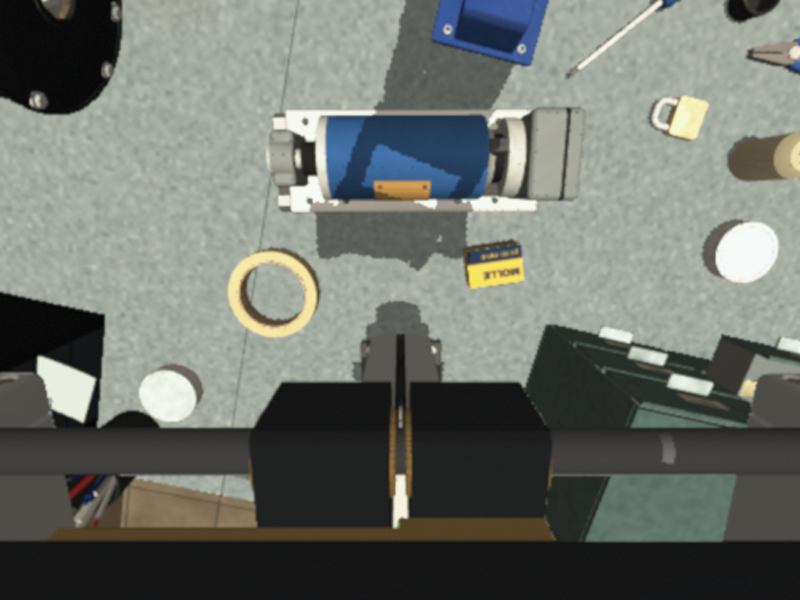

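This view shows the badge at (374–430,190), but the shut fingers hide the lens. I'll open them and measure numerically.

```bash
python3 nudge.py '[[0,0,0,0,0,0],[0,0,0,0,0,0],[0,0,0,0,0,0],[0,0,0,0,0,0],[0,0,0,0,0,0]]' 80 >/dev/null
python3 - <<'E'
from h import *
p,d,W,M=wrist('w6'); r,nn,a,X,Q,hsv=analyse(np.load('pics/w6.npz')); badge(W,p,d,r[1],r[2])
s=manip.read_state(); print(s['eef_pos'],s['eef_rot'])
# pixel-column edges: barrel (dark run) and head, in image coords
for row in range(222,262,5):
    g=p[row,200:310].max(1).astype(int); print(row,'W z,X',W[row,255,2].round(),X[row,255].round(), 'edges',[(200+i,g[i+1]-g[i]) for i in range(109) if abs(g[i+1]-g[i])>35])
E
```

```text
yaw,perp,z [2.316000e-01 5.049246e+02 8.392070e+01] rms 0.69 blue q [-262.4 -260.8 -125.2 -123.5]
tops q z>100 [-308.7 -272.5  -60.5  -46.2]
all q z>70 [-321.2 -318.1  -45.7  -44.6]
headwhite q 2997 [-240.9 -199.3 -156.8] mid -198.8
barrel q 1056 [-225.1 -199.2 -173.4] X [675.1 704.4] mid -199.2
badge px 411 theta [16.4 17.8 41.7 54.3 56.1 56.8 57.6] Q [-222.2 -221.1 -174.1 -173.2] mid -197.6
upper edge per bin [56, 57, 58, 58, 56, 56, 57, 57, 56, 57] lower [18, 18, 19, 18, 16, 18, 17, 18, 16, 17]
[632.52932951 -55.15810179 332.34753217] [-3.14159154e+00 -1.75713719e-05 -2.91238382e+00]
222 W z,X 8.0 723.0 edges [(228, np.int64(83)), (273, np.int64(51)), (274, np.int64(93)), (277, np.int64(-39)), (278, np.int64(-61)), (283, np.int64(-53)), (305, np.int64(36))]
227 W z,X 8.0 733.0 edges [(228, np.int64(62)), (283, np.int64(-58))]
232 W z,X 172.0 675.0 edges [(228, np.int64(36))]
237 W z,X 178.0 679.0 edges [(228, np.int64(42)), (283, np.int64(-38))]
242 W z,X 180.0 686.0 edges [(227, np.int64(40)), (281, np.int64(47)), (284, np.int64(-69))]
247 W z,X 181.0 692.0 edges [(225, np.int64(48)), (226, np.int64(80)), (229, np.int64(-41)), (230, np.int64(-56)), (282, np.int64(50)), (284, np.int64(-41)), (285, np.int64(-62))]
252 W z,X 184.0 697.0 edges [(224, np.int64(61)), (225, np.int64(64)), (228, np.int64(-41)), (229, np.int64(-56)), (282, np.int64(39)), (283, np.int64(61)), (285, np.int64(-41)), (286, np.int64(-68)), (287, np.int64(-49))]
257 W z,X 191.0 701.0 edges [(223, np.int64(64)), (224, np.int64(57)), (227, np.int64(-41)), (228, np.int64(-45)), (284, np.int64(52)), (287, np.int64(-59)), (288, np.int64(-56))]
```

```bash
python3 nudge.py '[[22,40,0,0,0,-0.003],[44,80,0,0,0,-0.003],[66,120,0,0,0,-0.003],[88,160,0,0,0,-0.003],[98,179,10,0,0,-0.003]]' 0 20
python3 nudge.py '[[0,0,45,0,0,0],[0,0,92,0,0,0],[0,0,140,0,0,0],[0,0,185,0,0,0],[0,0,225,0,0,0]]'
python3 nudge.py '[[0,-2,20,0,0,0],[0,-4,20,0,0,0],[0,-6,20,0,0,0],[0,-8,20,0,0,0]]'
python3 -c "
from h import *
s=manip.read_state();print('Q',s['eef_pos'][:2]@[-.23,.9732],'X',s['eef_pos'][:2]@[.9732,.23],s['wrist_force'],s['eef_rot'])"
```

```text
clock: 20.85
eef_pos: [494.8, 98.9, 323.9]
eef_rot: [-3.142, 0.003, -2.908]
wrist_force: [0.5, 0.9, -0.7]
finger_gap: 8.2
finger_force: 0.0
clock: 21.35
eef_pos: [495.9, 96.9, 95.4]
eef_rot: [3.142, -0.0, -2.909]
wrist_force: [0.2, 0.3, 0.7]
finger_gap: 0.4
finger_force: 0.0
clock: 21.75
eef_pos: [499.2, 89.1, 78.9]
eef_rot: [-3.141, 0.002, -2.909]
wrist_force: [0.6, 0.2, 0.1]
finger_gap: 0.4
finger_force: 0.0
Q -28.146900476298743 X 506.28954603982476 [0.55702513 0.17291119 0.13573206] [-3.14127738e+00  2.45778894e-03 -2.90938842e+00]
```

```bash
python3 nudge.py '[[0,-1.5,0,0,0,0],[0,-3,0,0,0,0],[0,-4,0,0,0,0],[0,-4,0,0,0,0]]' | grep -E 'pos|wrist'
python3 nudge.py '[[0,-0.7,0,0,0,0],[0,-0.7,0,0,0,0]]' | grep -E 'pos|wrist'
python3 nudge.py '[[0,-0.7,0,0,0,0],[0,-0.7,0,0,0,0]]' | grep -E 'pos|wrist'
python3 nudge.py '[[0,-0.7,0,0,0,0],[0,-0.7,0,0,0,0]]' | grep -E 'pos|wrist'
```

```text
eef_pos: [499.4, 85.3, 77.7]
wrist_force: [0.2, 1.8, 1.3]
eef_pos: [499.4, 84.6, 77.4]
wrist_force: [-1.2, 3.4, 2.9]
eef_pos: [499.6, 83.9, 77.3]
wrist_force: [0.8, 3.2, 2.3]
eef_pos: [499.7, 83.1, 77.4]
wrist_force: [0.9, 2.7, 2.2]
```

```bash
python3 nudge.py '[[0,7,0,0,0,0],[0,14,-5,0,0,0],[0,14,-50,0,0,0],[0,14,-98,0,0,0],[0,14,-146,0,0,0]]' >/dev/null
python3 nudge.py '[[0,0,-48,0,0,0],[-20,-40,-90,0,0,0],[-42,-80,-109,0,0,0],[-64,-120,-109,0,0,0],[-86,-160,-109,0,0,0]]' 80 >/dev/null
python3 nudge.py '[[-12,-19,0,0,0,0],[-12,-19,0,0,0,0],[-12,-19,0,0,0,0],[-12,-19,0,0,0,0]]'
python3 - <<'E'
from h import *
p,d,W,M=wrist('w7'); r,nn,a,X,Q,hsv=analyse(np.load('pics/w7.npz')); badge(W,p,d,r[1],r[2])
# brass pixel columns
for n in('w6','w7'):
    f=np.load(f'pics/{n}.npz'); h=cv2.cvtColor(f['p'],cv2.COLOR_RGB2HSV).astype(int)
    m=(h[...,0]>10)&(h[...,0]<28)&(h[...,1]>90); m[:112]=0;m[130:]=0;m[:,:220]=0;m[:,300:]=0
    v,u=np.nonzero(m); print(n,'cols',u.min(),u.max(),u.mean(),'rows',v.min(),v.max())
p,d=manip.camera('top'); np.savez('pics/t7.npz',p=p,d=d); badge(cloud('top',d),p,d)
E
```

```text
clock: 24.15
eef_pos: [632.1, -53.3, 332.9]
eef_rot: [-3.141, 0.0, -2.908]
wrist_force: [0.6, 1.1, -1.1]
finger_gap: 69.4
finger_force: 0.0
yaw,perp,z [2.317000e-01 5.049531e+02 8.395110e+01] rms 0.73 blue q [-266.6 -265.3 -129.6 -126.6]
tops q z>100 [-313.  -270.8  -65.2  -50.6]
all q z>70 [-325.4 -322.2  -50.1  -48.8]
headwhite q 2979 [-240.7 -199.4 -157.2] mid -199.0
barrel q 1076 [-225.7 -199.6 -172.3] X [675.3 704.3] mid -199.0
badge px 394 theta [16.6 18.7 42.7 54.7 56.1 56.6 57.3] Q [-226.7 -225.7 -178.1 -177.3] mid -202.0
upper edge per bin [56, 57, 57, 56, 57, 57, 57, 57, 56, 57] lower [23, 22, 22, 22, 17, 17, 18, 18, 19, 18]
w6 cols 240 274 256.9247572815534 rows 116 127
w7 cols 235 270 253.04545454545453 rows 116 127Traceback (most recent call last):
  File "<stdin>", line 8, in <module>
  File "h.py", line 50, in badge
    print('badge px',m.sum(),'theta',np.percentile(th,[0,2,50,90,95,98,100]).round(1),'Q',np.percentile(Q[m],[0,2,98,100]).round(1),'mid',np.mean(np.percentile(Q[m],[1,99])).round(1))
                                     ~~~~~~~~~~~~~^^^^^^^^^^^^^^^^^^^^^^^^^^
    return _quantile_unchecked(
        a, q, axis, out, overwrite_input, method, keepdims, weights)
    return _ureduce(a,
                    func=_quantile_ureduce_func,
    ...<5 lines>...
                    overwrite_input=overwrite_input,
                    method=method)
    r = func(a, **kwargs)
    result = _quantile(arr,
                       quantiles=q,
    ...<2 lines>...
                       out=out,
                       weights=wgt)
    slices_having_nans = np.isnan(arr[-1, ...])
                                  ~~~^^^^^^^^^
IndexError: index -1 is out of bounds for axis 0 with size 0
```

```bash
python3 nudge.py '[[22,-37,0,0,0,0],[46,-77,0,0,0,0],[70,-117,0,0,0,0],[92,-155,0,0,0,0],[98,-164,0,0,0,0]]' 0 20 >/dev/null
python3 nudge.py '[[0,0,40,0,0,0],[0,0,88,0,0,0],[0,0,136,0,0,0],[0,0,184,0,0,0],[0,0,232,0,0,0]]' | grep pos
python3 nudge.py '[[0,4,20,0,0,0],[0,8,32,0,0,0],[0,12,32,0,0,0],[0,16,32,0,0,0],[0,20,32,0,0,0]]' 
python3 -c "
from h import *
s=manip.read_state();print('Q',s['eef_pos'][:2]@[-.23,.9732],'X',s['eef_pos'][:2]@[.9732,.23],s['wrist_force'],s['eef_rot'])"
```

```text
eef_pos: [575.1, -235.2, 99.3]
clock: 25.75
eef_pos: [571.2, -216.8, 70.2]
eef_rot: [-3.14, 0.002, -2.909]
wrist_force: [0.8, 0.5, -0.0]
finger_gap: 0.6
finger_force: 0.0
Q -342.3976403976645 X 505.97030369496827 [ 0.81749721  0.53557383 -0.03697183] [-3.13993233e+00  2.19916355e-03 -2.90911586e+00]
```

Needed: +9.7 mm to reach Q = -332.7.

```bash
python3 nudge.py '[[0,2,0,0,0,0],[0,4,0,0,0,0],[0,6,0,0,0,0],[0,8,0,0,0,0],[0,8.5,0,0,0,0]]' >/dev/null
python3 nudge.py '[[0,0.7,0,0,0,0],[0,0.7,0,0,0,0],[0,0.7,0,0,0,0]]'|grep -E "pos|wrist"
python3 -c "
from h import *
s=manip.read_state();print('Q',s['eef_pos'][:2]@[-.23,.9732],'X',s['eef_pos'][:2]@[.9732,.23],s['wrist_force'],s['eef_rot'])"
```

```text
eef_pos: [568.4, -208.4, 68.5]
wrist_force: [1.0, -3.5, 2.8]
Q -333.533561826377 X 505.2320596412197 [ 0.99974334 -3.51150594  2.82660915] [-3.14117957e+00  3.12057471e-04 -2.90961977e+00]
```

```bash
python3 nudge.py '[[0,0.8,0,0,0,0],[0,0.8,0,0,0,0],[0,0.8,0,0,0,0]]'|grep -E "pos|wrist"
python3 nudge.py '[[0,-6,0,0,0,0],[0,-12,-5,0,0,0],[0,-12,-50,0,0,0],[0,-12,-98,0,0,0],[0,-12,-110,0,0,0]]' >/dev/null
python3 nudge.py '[[-1,45,0,0,0,0],[-1,93,0,0,0,0],[-1,141,0,0,0,0],[-1,185,0,0,0,0],[-1,191,0,0,0,0]]' >/dev/null
python3 nudge.py '[[0,0,25,0,0,0],[0,0,38,0,0,0],[0,0,46,0,0,0],[0,0,50,0,0,0],[0,0,50,0,0,0]]'
python3 -c "
from h import *
s=manip.read_state();print('Q',s['eef_pos'][:2]@[-.23,.9732],'X',s['eef_pos'][:2]@[.9732,.23],s['wrist_force'],s['eef_rot'])"
```

```text
eef_pos: [568.1, -207.4, 68.5]
wrist_force: [0.4, -4.0, 3.2]
clock: 28.35
eef_pos: [527.9, -33.3, 128.1]
eef_rot: [3.141, -0.001, -2.91]
wrist_force: [-0.7, 0.7, -0.2]
finger_gap: 0.7
finger_force: 0.0
Q -153.82939859979098 X 506.0778052445672 [-0.74901626  0.66822189 -0.19181838] [ 3.14132920e+00 -6.18250759e-04 -2.90998312e+00]
```

```bash
python3 nudge.py '[[0,0,2,0,0,0],[0,0,4,0,0,0],[0,0,6,0,0,0],[0,0,7,0,0,0],[0,0,7,0,0,0]]'
python3 nudge.py '[[1,0,0,0,0,0],[2,0,0,0,0,0],[3,0,0,0,0,0],[3,0,0,0,0,0]]'
python3 nudge.py '[[0,0,-10,0,0,0],[-20,-10,-50,0,0,0],[-45,-30,-90,0,0,0],[-70,-40,-130,0,0,0],[-95,-45,-175,0,0,0]]' 80 >/dev/null
python3 nudge.py '[[-3,0,-30,0,0,0],[-3,0,-33,0,0,0],[-3,0,-33,0,0,0],[-3,0,-33,0,0,0]]'
python3 - <<'E'
from h import *
p,d,W,M=wrist('w8'); r,nn,a,X,Q,hsv=analyse(np.load('pics/w8.npz')); badge(W,p,d,r[1],r[2])
E
```

```text
clock: 28.85
eef_pos: [528.9, -32.9, 123.0]
eef_rot: [-3.141, 0.003, -2.909]
wrist_force: [-1.1, 0.8, 12.2]
finger_gap: 0.6
finger_force: 6.3
clock: 29.25
eef_pos: [526.1, -33.5, 123.0]
eef_rot: [-3.141, 0.004, -2.909]
wrist_force: [0.3, 2.6, 10.9]
finger_gap: 0.2
finger_force: 5.8
clock: 30.15
eef_pos: [629.3, -54.9, 326.5]
eef_rot: [3.141, -0.002, -2.909]
wrist_force: [0.1, -0.4, -0.3]
finger_gap: 69.0
finger_force: 0.0
yaw,perp,z [2.319000e-01 5.048569e+02 8.392530e+01] rms 0.68 blue q [-264.1 -262.6 -127.4 -125.7]
tops q z>100 [-311.  -271.7  -62.6  -48.1]
all q z>70 [-323.  -319.6  -47.7  -46.3]
headwhite q 2771 [-242.2 -199.3 -156.3] mid -199.2
barrel q 1118 [-226.4 -199.3 -172.3] X [675.  704.2] mid -199.4
badge px 452 theta [19.5 21.9 44.8 57.9 59.4 59.8 60.2] Q [-224.2 -222.9 -176.  -174.7] mid -199.5
upper edge per bin [60, 60, 60, 60, 60, 60, 60, 60, 60, 59] lower [20, 21, 21, 21, 21, 19, 22, 22, 22, 22]
```

```bash
python3 -c "
from cell import manip; print(manip.sign_off())"
```

```text
the job is handed in; nothing more can be done
None
```

The job is handed in at about 30 s on the robot clock: the oil bottle was upright at about (443, 304) mm when last checked at 10.6 s. The badge measures within about 0.5 mm of the lens centre and is rolled to about 19° (20° wanted), and nothing I saw or felt suggests anything else was disturbed.

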